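# Mount a drawplate in the leaning holder

## Task

Get the holder ready for drawing wire: take the longer of the two steel plates out of the wooden stand, slide it on its long edge fully home into the leaning slot of the holder, and then swing the hold-down bar all the way down over its top edge. Leave the shorter plate in the stand and the bowl, tin and screwdriver where they are.

Things in the scene. Friction and masses are not known exactly. Their poses are not given: they have to be found in the camera images.
- stand: wooden stand fixed to the bench, 150 x 150 x 28 mm high; origin at the centre of its underside. Two grooves run along its y, centred at x = -35 and +35 mm, 13 mm wide, groove floor at z = 12 mm, rail tops at z = 28 mm. One plate stands upright in each groove.
- drawplate: the longer plate (drawplate), plain steel slab 10 mm thick (x), 120 mm long (y), 60 mm high (z), 0.5 kg, with a row of 8 small dark holes near the upper edge; origin at the centre of its underside, z up as it stands. It may stand in either groove.
- drawplate_mid (a point): the middle of the drawplate, 30 mm above its underside
- short_plate: the shorter plate, same steel, 10 mm thick (x), 75 mm long (y), 60 mm high (z), 4 small holes, 0.3 kg; origin at the centre of its underside; stands in the other groove; leave it
- holder_base: grey painted base plate of the holder, fixed to the bench, 130 x 240 x 12 mm high; origin at the centre of its underside
- jaw: dark steel jaw block; its z leans 30 deg from vertical toward the base's -x. Origin: centre of the slot's floor. Slot 125 mm long (y), 12.5 mm wide (x), 30 mm deep (z) with flared lips, about 18 mm wide at the mouth; block x = +-21 mm, top z = 30 mm. A seated drawplate's top edge is at z = 60 mm. The bar's fork stands at y = -71 to -89 mm, up to z = 76 mm.
- bar_hinge (a point): middle of the hinge pin of the hold-down bar, at (0, -80, 67) mm in the jaw's frame; the pin runs along the jaw's x
- bar (a joint): hold-down bar's angle (rad): 0 = fully down along the jaw's +y, over the slot, 2 mm above a seated drawplate; 1.57 = standing along the jaw's z; 2.1 = leaning outward. Stays where left. Steel bar 12 mm wide (jaw x), 10 mm thick, reaching 103 mm from the hinge; swings in the slot's plane, about the jaw's x.
- bar_knob (a point): centre of the black ball knob (18 mm across) at the bar's free end, 100 mm from the hinge and 5 mm above the bar's centre line when down
- bowl: terracotta bowl, 110 mm across, 45 mm high; bystander, origin at the centre of its underside
- tin: round red tin, 68 mm across, 60 mm high; bystander, origin at the centre of its underside
- screwdriver: screwdriver, 190 mm long, lying on the bench; bystander, origin near its middle
Not all that is in view belongs to the job. What is shaped like the drawplate but blue or orange is not meant.

How it is judged (in metres and radians):
On the way, in this order (a step that is already met when the one before it is completed fails the run):
1. the drawplate is fully home in the slot, with the bar still up (z of drawplate_mid in the frame of jaw between 0.025 and 0.034 m and distance between drawplate_mid and jaw below 0.036 m and angle between the z axis of drawplate and the z axis of jaw, either way round below 0.12 rad and value of joint bar above 0.5 rad), for 0.2 s.
2. the bar is swung all the way down over the plate (value of joint bar below 0.08 rad), for 0.2 s.
At the end, for the whole second after the job is handed in: The drawplate rests in the slot within 4 mm of its floor, square to it within 0.12 rad (its middle within 36 mm of the slot floor's centre), at rest, and the hold-down bar is within 0.08 rad of fully down (z of drawplate_mid in the frame of jaw between 0.025 and 0.034 m and distance between drawplate_mid and jaw below 0.036 m and angle between the z axis of drawplate and the z axis of jaw, either way round below 0.12 rad and value of joint bar below 0.08 rad and linear speed of drawplate below 0.02 m/s); the robot touches nothing.
It fails at once if the shorter plate is moved by more than 20 mm (distance of short_plate from where it was at the start of the episode above 0.02 m).
It fails at once if the bowl, tin or screwdriver is moved by more than 30 mm (distance of any of bowl, tin, screwdriver from where it was at the start of the episode above 0.03 m).
It also fails if it takes over 56 s, if anything falls off the work surface, if the arm or the gripper's body presses on something with over 40 N, if the wrist force passes 120 N, or if a joint passes its speed limit or range.

## Robot

A 6-joint arm with a two-finger parallel gripper is mounted at the origin on the work surface. World frame = base frame: x ahead of the robot, y to its left, z up, the work surface at z = 0. Lengths are in mm, angles in rad, forces in N, time in s.
With the tool pointing down it reaches from about 275 to 850 mm from the base axis. Payload 19 kg.
Tool frame: the origin (TCP) lies at the very end of the fingers, on their centre line; the grasp point (between the pads) lies 19 mm behind it (arm.pinch_z is the distance from the TCP to the grasp point, in mm); z points along the fingers, x is the direction in which the jaws open and shut, and the axes are right-handed (so a half turn about z gives the same grasp; the last joint's range is limited). The gripper opens to 85 mm and grips with 20 to 120 N. Pads are 22 mm wide; open, the fingers measure 114 mm over their backs; the gripper's body (76 mm by 85 mm) begins 54 mm behind the grasp point. The pads swing forward as they close: fully open they stand 13 mm farther back than shut.
Start: joints at [-1.339, 0.15, 1.437, -0, 1.554, -0.134], TCP at [205.648, -536.935, 231.267] pointing down, gripper open.
Joint ranges: [-2.8, 2.8], [-0.68, 2.1], [0.12, 2.68], [-1.39, 4.53], [0.16, 2.79], [-2.81, 2.81]. Speed limits (rad/s): [1.89, 1.89, 2.22, 3.01, 3.01, 3.01].

## Interface

Orientations are given as a rotation vector (axis times angle).
In Python, from bench import arm gives the robot as it stands.
- The arm moves only by the shell command python3 -m creep 'ROWS' [FORCE]. ROWS is JSON, a list of rows, each a list of 3 entries, a list of its own where there are three numbers: the gripper's target within -1 to 1 (shut at 1, half-way at 0, fully open at -1), then the shift along the tool's x, y, z in mm, then the turn, a rotation vector about the tool's x, y, z in degrees. A call has 1 to 20 rows; each row shifts and turns the commanded pose from where the row before left it, along the tool's axes as they then stand; what a row does not reach is not made up. A row lasts 1/10 s, in which the tool goes at most 50 mm and 8.59 degrees, less where a joint would pass 70% of its speed; a pose out of reach is approached as far as the arm can. A call is refused whole if a number of a shift passes 50 or a number of a turn 8.59, either way. A call with a gripper value outside its range is refused whole. The fingers move at their own pace and stop on an object; FORCE is the grip in N (left out, the last holds). Time passes only in rows, so rows that do not move let the fingers close. It gives the time, the measured TCP pose, the force and the opening at its end, in the units of the state.
- arm.read_state(): the state, without advancing time (a new reading comes with each control period).
- arm.get_image(name): name is "side" or "top" or "wrist"; returns a dict with "pixels" (400x640x3 uint8, red, green, blue), "intrinsics" (3x3 intrinsics, pixels), "k1" (the pictures are not rectified: a ray, as slopes to the right and down, at radius r is drawn at 1 + k1 r^2 times it, then the intrinsics apply), "pose" (4x4, takes a point from camera to world coordinates); the wrist camera has in their place "hand_eye" (4x4, takes a point from camera to tool coordinates, whose origin is the TCP and whose axes are the tool frame's). Camera axes: x right, y up, looking along -z (the intrinsics and any distortion apply to the point x, -y, -z); pixel columns grow to the right and rows downward; lengths in mm; the calibration is good to about 2 mm. A picture is of the moment at which its call begins: read the wrist's pose just before it. There is no depth.
- arm.hand_in(): hands the job in, once; it reports no verdict.
Trained networks look in a picture, given as the dict that the camera call returned (one of the last four; its "shot" number tells which), for a name from the list of things; names that differ only in an ending like _2 or _b are one class to them, and where a whole thing is asked for, a point or a joint stands for the part that bears it (a point fixed in the world has none). Each returns a list of dicts, best first, with "score" (0 to 1); they miss things now and then, are a little off and sometimes report something else, mostly with a low value. They report only what shows in the picture. A call takes as long as a camera call. They do not tell look-alikes from the thing itself.
- arm.boxes_of(picture, thing): "location" ([column, row] in pixels, amid what is visible of it).
The state is a dict: "time_s": time; "qpos": joint angles; "qd": joint speeds; "effort": joint torques, N m; "ee_pos": TCP position; "ee_rot": TCP orientation; "ft_force": force on the tool from outside, world axes, zero at the start; "ft_torque": the same for the moment, N m; "gripper_width": opening from 0.0 (shut) to 1.0 (fully open).
Only numpy, scipy, OpenCV 4.12 (cv2) and the standard library are available. Lean on these libraries where they do the work, as an engineer would, in place of code of your own. Each camera call takes 0.05 s, during which the arm holds its last target.

## Working session

There is one attempt and no reset: what is moved stays moved. The work goes in short steps, Python scripts to look and compute and a shell command to move; the robot and the scene stay as the last step left them, time stands still between calls to the robot, and variables do not carry over. Pictures are saved under pics/ and viewed, and the job is handed in when it is done.

```bash
mkdir -p pics; ls; python3 - <<'E'
from bench import arm
import cv2,pickle
print(arm.read_state())
names=["stand","drawplate","short_plate","holder_base","jaw","bar","bar_knob","bowl","tin","screwdriver"]
for n in ["side","top","wrist"]:
    p=arm.get_image(n); pickle.dump(p,open(f'pics/{n}0.pkl','wb'))
    cv2.imwrite(f'pics/{n}0.png',p["pixels"][:,:,::-1])
    print(n,p["intrinsics"].tolist(),p["k1"],[ (k,p[k].tolist()) for k in("pose","hand_eye") if k in p])
    if n!="wrist":
        for t in names:
            print(t,[(r["location"],round(r["score"],2)) for r in arm.boxes_of(p,t)][:3])
print(arm.pinch_z,arm.read_state()["time_s"])
E
```

```text
pics
{'time_s': 0.0, 'qpos': array([-1.33901339e+00,  1.50981482e-01,  1.43797973e+00, -1.61160955e-05,
        1.55377253e+00, -1.34007967e-01]), 'qd': array([-0.00117369,  0.00127827,  0.00044669, -0.00118711, -0.00043242,
        0.00118451]), 'effort': array([ 5.39341690e-04, -7.13059330e+01, -5.70864594e+01, -2.91693586e-04,
        8.95379955e-03, -4.63077504e-05]), 'ee_pos': array([ 205.59198784, -536.75343985,  230.70356132]), 'ee_rot': array([-2.58779902e+00,  1.77993215e+00,  1.34453331e-03]), 'ft_force': array([ 0.07761204, -0.24938801, -0.41432495]), 'ft_torque': array([ 0.04885171, -0.0590935 , -0.01105934]), 'gripper_width': 1.0036024335169078}
side [[406.245032428823, 0.0, 321.12154052738737], [0.0, 406.245032428823, 192.7018766899183], [0.0, 0.0, 1.0]] 0.035710331557269236 [('pose', [[-0.998898714625096, 0.0055752502190520685, -0.04658620509684609, 534.2460480725782], [-0.043382326690768296, -0.4879213847608633, 0.8718088643871069, 768.0717971331105], [-0.017869853139461024, 0.8728697720038405, 0.48762591140210915, 503.35577528549527], [0.0, 0.0, 0.0, 1.0]])]
stand [(
[... 980 characters left out ...]
193.5], 0.64)]
holder_base []
jaw [([436.7, 221.5], 0.8)]
bar [([474.6, 244.9], 0.68)]
bar_knob [([477.0, 247.1], 0.81), ([418.9, 219.7], 0.55)]
bowl [([430.8, 122.8], 0.77)]
tin [([310.4, 124.5], 0.55)]
screwdriver [([353.7, 141.0], 0.94)]
wrist [[296.4607507181644, 0.0, 325.21297340946177], [0.0, 296.4607507181644, 202.8571004577274], [0.0, 0.0, 1.0]] -0.0390128892408283 [('hand_eye', [[0.9999997733329371, 0.0004400366651259706, -0.000509609464472707, -0.05300714490175107], [0.000281146949812897, -0.9606389197045108, -0.2777999044372429, -70.6315466289946], [-0.0006117928289431407, 0.2777996981940081, -0.9606388256742756, -142.8010015291459], [0.0, 0.0, 0.0, 1.0]])]
18.700000000000003 1.15
```

View pics/side0.png

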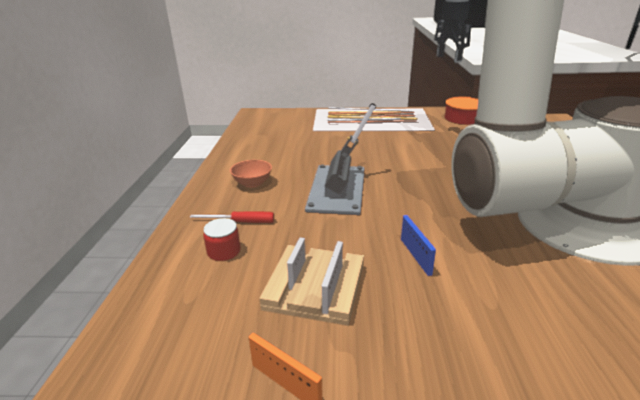

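View pics/top0.png

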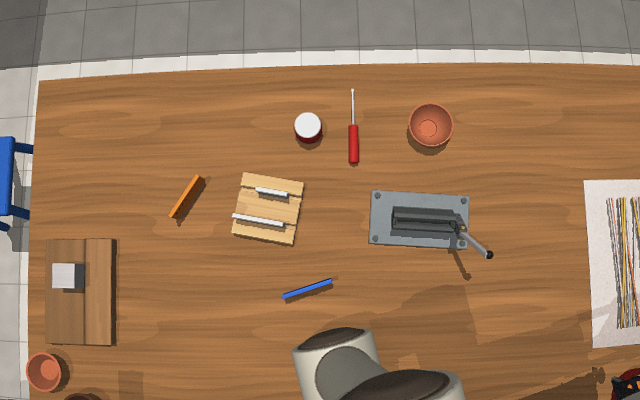

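```bash
python3 - <<'E'
import cv2
a=cv2.imread('pics/top0.png');s=cv2.imread('pics/side0.png')
cv2.imwrite('pics/topc.png',cv2.resize(a[130:310,150:340],None,fx=3.3,fy=3.3,interpolation=cv2.INTER_CUBIC))
cv2.imwrite('pics/topd.png',cv2.resize(a[160:290,380:520],None,fx=4.6,fy=4.6,interpolation=cv2.INTER_CUBIC))
cv2.imwrite('pics/sidec.png',cv2.resize(s[220:340,240:400],None,fx=5,fy=5,interpolation=cv2.INTER_CUBIC))
cv2.imwrite('pics/sided.png',cv2.resize(s[90:220,270:430],None,fx=4.6,fy=4.6,interpolation=cv2.INTER_CUBIC))
E
```

```text
(no output)
```

View pics/topc.png

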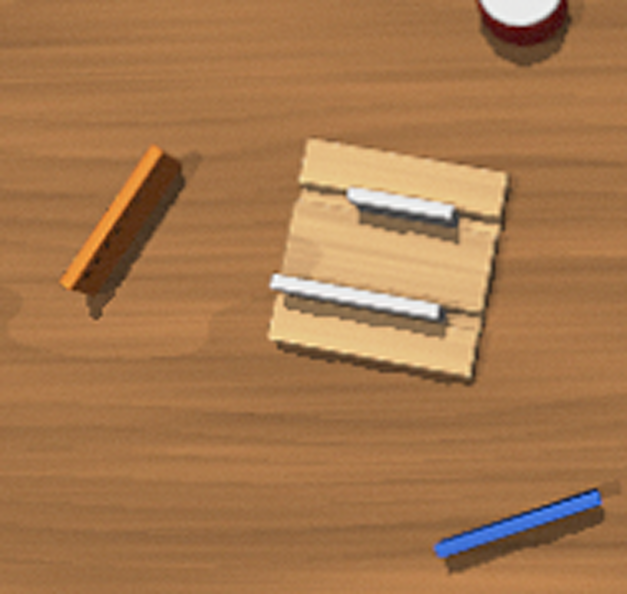

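View pics/topd.png

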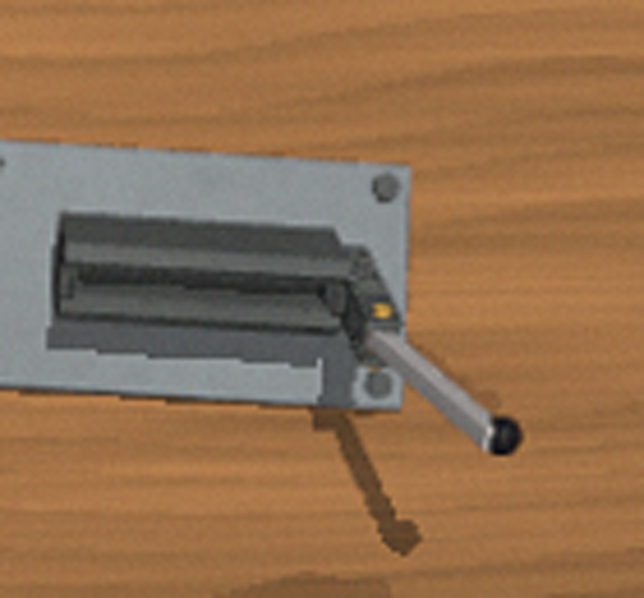

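View pics/sidec.png

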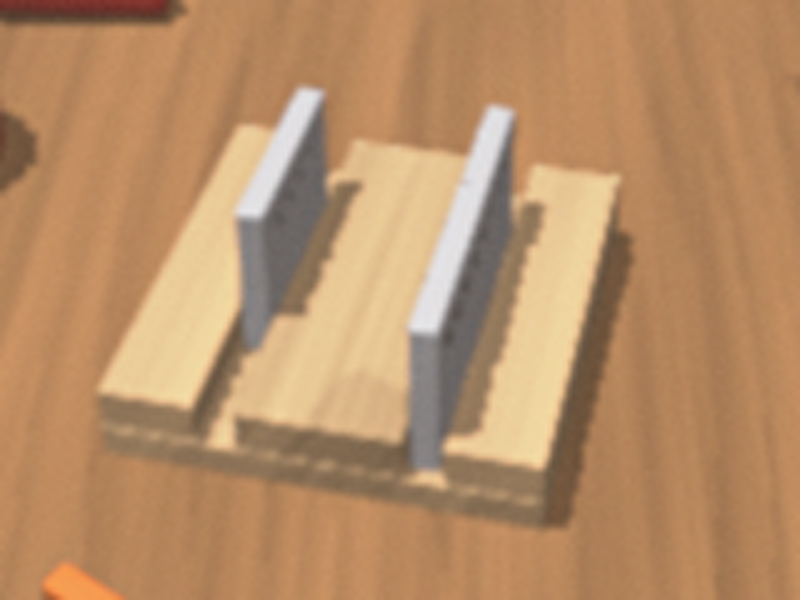

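View pics/sided.png

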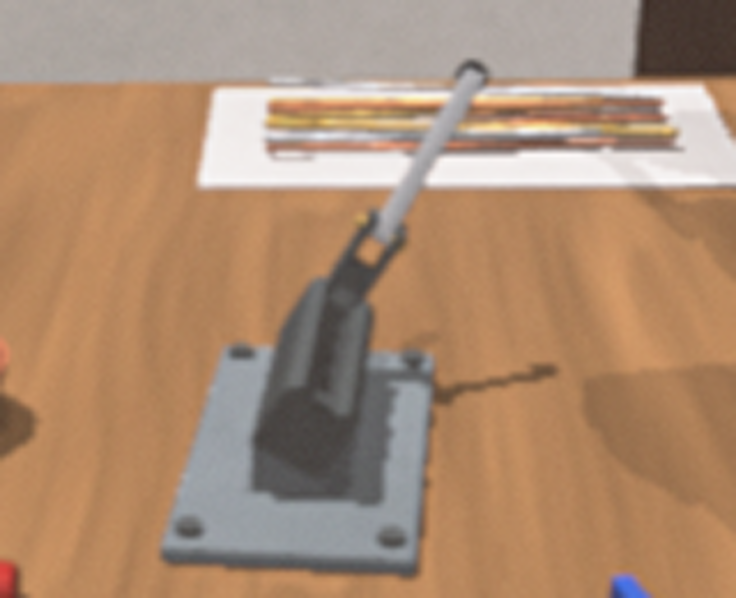

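```bash
cat > h.py <<'E'
import numpy as np, cv2
from scipy.spatial.transform import Rotation as R
def T(pos,rv):
    M=np.eye(4);M[:3,:3]=R.from_rotvec(rv).as_matrix();M[:3,3]=pos;return M
F=np.diag([1,-1,-1.])
def proj(p,P,pose=None):
    pose=p["pose"] if pose is None else pose
    P=np.atleast_2d(P)
    c=(P-pose[:3,3])@pose[:3,:3]@F
    return cv2.projectPoints(c,np.zeros(3),np.zeros(3),p["intrinsics"],np.array([p["k1"],0,0,0.]))[0].reshape(-1,2)
def ray(p,uv,pose=None):
    pose=p["pose"] if pose is None else pose
    n=cv2.undistortPointsIter(np.array(uv,float).reshape(-1,1,2),p["intrinsics"],np.array([p["k1"],0,0,0.]),None,None,(3,100,1e-12)).reshape(-1,2)
    d=np.c_[n,np.ones(len(n))]@F@pose[:3,:3].T
    return pose[:3,3],d
def onz(p,uv,z,pose=None):
    o,d=ray(p,uv,pose); return o+d*((z-o[2])/d[:,2])[:,None]
def tri(pairs):
    A=0;b=0
    for o,d in pairs:
        d=d.ravel()/np.linalg.norm(d);M=np.eye(3)-np.outer(d,d);A=A+M;b=b+M@o
    return np.linalg.solve(A,b)
E
python3 - <<'E'
from h import *
import pickle
t=pickle.load(open('pics/top0.pkl','rb'));s=pickle.load(open('pics/side0.pkl','rb'))
tc=lambda a:np.array(a)/3.3+[150,130]-.0
td=lambda a:np.array(a)/4.6+[380,160]
sc=lambda a:np.array(a)/5+[240,220]
sd=lambda a:np.array(a)/4.6+[270,90]
np.set_printoptions(precision=1,suppress=True)
a=onz(t,tc([[271,281],[440,311]]),72);print('plate top ends',a,a.mean(0),np.linalg.norm(a[0]-a[1]))
a=onz(s,sc([[425,330],[500,108]]),72);print('side ',a,a.mean(0),np.linalg.norm(a[0]-a[1]))
a=onz(t,tc([[350,194],[454,213]]),72);print('short',a,np.linalg.norm(a[0]-a[1]))
a=onz(t,tc([[306,139],[508,175],[473,380],[268,343]]),28);print('stand',a,a.mean(0))
a=onz(t,np.r_[td([[410,167],[400,408]]),[[370.5,190],[369,243]]],12);print('base',a,a.mean(0))
print(np.linalg.norm(a[0]-a[1]),np.linalg.norm(a[0]-a[2]))
a=onz(s,sd([[222,350],[432,352],[413,575],[163,562]]),12);print('base side',a,a.mean(0))
print('knob',tri([ray(t,td([503,435])),ray(s,sd([471,70]))]))
E
```

```text
plate top ends [[556.1 288.3  72. ]
 [532.5 169.9  72. ]] [544.3 229.1  72. ] 120.71115084018909
side  [[556.7 291.3  72. ]
 [533.9 175.6  72. ]] [545.3 233.4  72. ] 117.88738043583682
short [[616.  232.1  72. ]
 [600.7 159.2  72. ]] 74.56582909882198
stand [[664.1 271.2  28. ]
 [633.5 123.3  28. ]
 [485.5 151.1  28. ]
 [515.2 299.5  28. ]] [574.6 211.3  28. ]
base [[ 593.6 -277.3   12. ]
 [ 466.7 -265.1   12. ]
 [ 614.8  -36.8   12. ]
 [ 487.   -29.    12. ]] [ 540.5 -152.    12. ]
127.41210871918517 241.41444091889758
base side [[ 595.9 -263.5   12. ]
 [ 468.2 -261.4   12. ]
 [ 489.7   -8.6   12. ]
 [ 613.1  -18.8   12. ]] [ 541.7 -138.1   12. ]
knob [ 451.7 -263.2  185.9]
```

Candidates in the top view: long steel plate (257,219), short steel plate (270,193), blue look-alike (307,288), orange look-alike (187,197). My choice is the long steel plate at (257,219). The back-projected top edge is 120.7 mm, against 74.6 mm for the short one. Crop topc shows it as bare steel in the groove nearer the robot. Next I look at the holder with the wrist camera.

```bash
python3 -m creep '[[-1,[0,0,-4],[0,0,-8]],[-1,[0,0,-4],[0,0,-8]],[-1,[0,0,-4],[0,0,-8]],[-1,[0,0,-4],[0,0,-8]],[-1,[0,0,-4],[0,0,-8]],[-1,[0,0,-4],[0,0,-8]],[-1,[0,0,-4],[0,0,-8]],[-1,[0,0,-4],[0,0,-8]],[-1,[26,-41,0],[0,0,0]],[-1,[26,-41,0],[0,0,0]],[-1,[26,-41,0],[0,0,0]],[-1,[26,-41,0],[0,0,0]],[-1,[26,-41,0],[0,0,0]],[-1,[26,-41,0],[0,0,0]],[-1,[26,-41,0],[0,0,0]],[-1,[26,-41,0],[0,0,0]],[-1,[26,-41,0],[0,0,0]],[-1,[26,-41,0],[0,0,0]]]'
cat > look.py <<'E'
import sys,pickle,cv2
from bench import arm
from h import *
st=arm.read_state();p=arm.get_image("wrist")
p["pose"]=T(st["ee_pos"],st["ee_rot"])@p["hand_eye"]
p["tool"]=T(st["ee_pos"],st["ee_rot"])
n=sys.argv[1]
pickle.dump(p,open(f'pics/{n}.pkl','wb'));cv2.imwrite(f'pics/{n}.png',p["pixels"][:,:,::-1])
print(st["time_s"],st["ee_pos"].round(1),R.from_rotvec(st["ee_rot"]).as_matrix().round(3).tolist(),st["ft_force"].round(1),round(st["gripper_width"],3))
E
python3 look.py w1
```

```text
time_s: 2.95
ee_pos: [501.6, -149.5, 263.6]
ee_rot: [3.138, -0.138, 0.001]
ft_force: [0.8, -1.5, -0.1]
gripper_width: 1.001
2.95 [ 501.6 -149.5  263.6] [[0.996, -0.088, 0.001], [-0.088, -0.996, -0.0], [0.001, 0.0, -1.0]] [ 0.8 -1.5 -0.1] 1.001
```

View pics/w1.png

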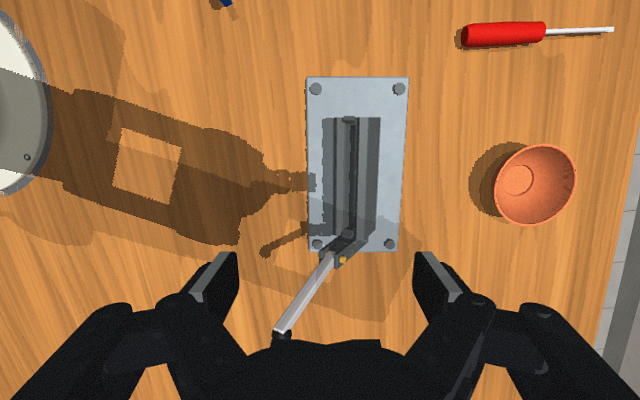

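```bash
python3 - <<'E'
from h import *
import pickle
np.set_printoptions(precision=1,suppress=True)
p=pickle.load(open('pics/w1.pkl','rb'))
a=onz(p,[[307,77],[408,78],[400,251],[307,250]],12);print(a,a.mean(0),np.diff(a,axis=0))
for z in(25,40,60):print(onz(p,[[352,117],[350,236]],z))
E
```

```text
[[ 490.   -29.2   12. ]
 [ 615.2  -41.    12. ]
 [ 600.5 -275.9   12. ]
 [ 465.5 -262.    12. ]] [ 542.8 -152.    12. ] [[ 125.2  -11.8    0. ]
 [ -14.7 -234.9    0. ]
 [-135.    13.9    0. ]]
[[ 541.4  -82.    25. ]
 [ 528.5 -240.2   25. ]]
[[ 540.   -81.8   40. ]
 [ 527.7 -233.8   40. ]]
[[ 538.2  -81.7   60. ]
 [ 526.6 -225.4   60. ]]
```

```bash
python3 -m creep '[[-1,[0,0,0],[0,7.5,0]],[-1,[0,0,0],[0,7.5,0]],[-1,[0,0,0],[0,7.5,0]],[-1,[0,0,0],[0,7.5,0]],[-1,[-26,-1,28],[0,0,0]],[-1,[-26,-1,28],[0,0,0]],[-1,[-26,-1,28],[0,0,0]],[-1,[0,0,0],[0,0,0]],[-1,[0,0,0],[0,0,0]]]'
python3 look.py w2
```

```text
time_s: 3.9
ee_pos: [475.9, -146.5, 152.8]
ee_rot: [3.01, -0.133, 0.807]
ft_force: [0.5, 0.0, 1.0]
gripper_width: 1.002
3.9 [ 475.9 -146.5  152.8] [[0.862, -0.088, 0.498], [-0.076, -0.996, -0.044], [0.5, -0.0, -0.866]] [0.5 0.  1. ] 1.002
```

View pics/w2.png

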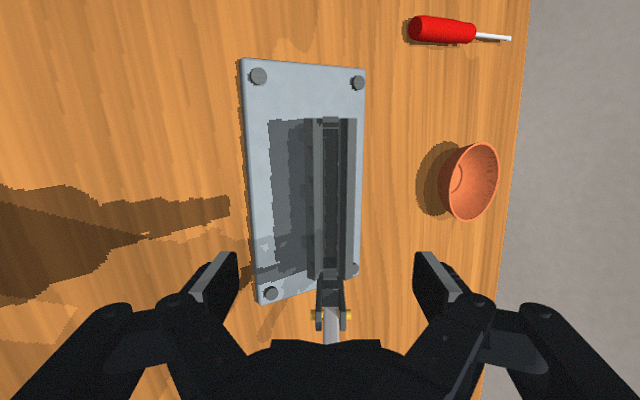

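```bash
python3 - <<'E'
import cv2
a=cv2.imread('pics/w2.png');b=cv2.imread('pics/w1.png')
u=lambda i:cv2.convertScaleAbs(i,alpha=1.8,beta=10)
cv2.imwrite('pics/w2c.png',u(cv2.resize(a[100:210,280:380],None,fx=5.4,fy=5.4,interpolation=cv2.INTER_CUBIC)))
cv2.imwrite('pics/w2d.png',u(cv2.resize(a[245:345,280:380],None,fx=5.4,fy=5.4,interpolation=cv2.INTER_CUBIC)))
cv2.imwrite('pics/w1c.png',u(cv2.resize(b[105:345,260:410],None,fx=2.5,fy=2.5,interpolation=cv2.INTER_CUBIC)))
E
```

```text
(no output)
```

View pics/w2c.png

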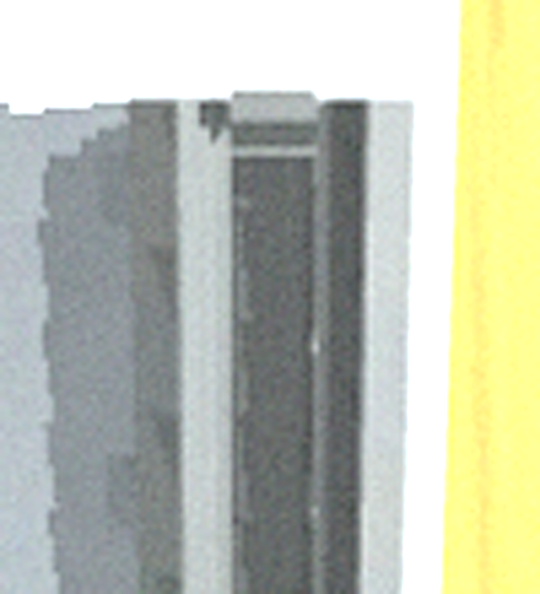

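View pics/w2d.png

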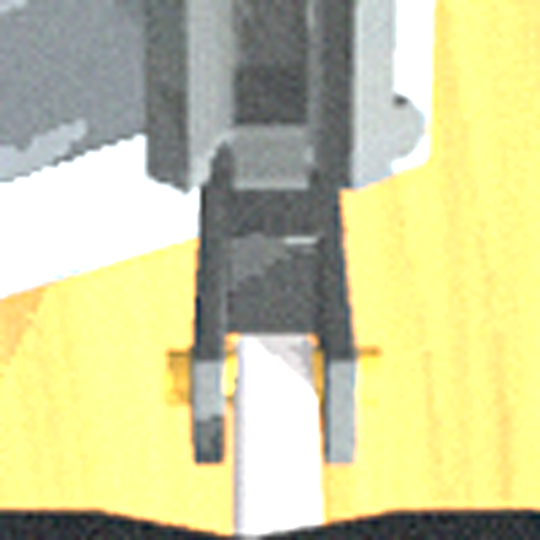

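View pics/w1c.png

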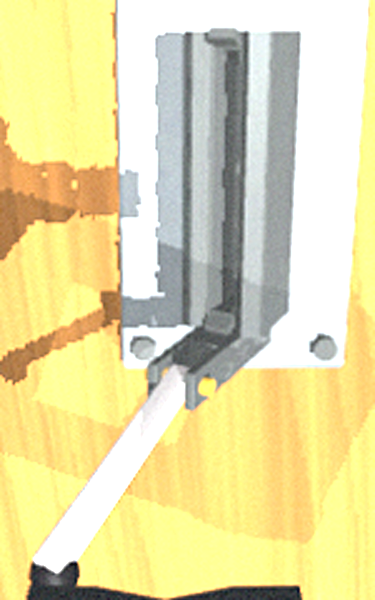

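```bash
cat > fit.py <<'E'
from h import *
import pickle
from scipy.optimize import least_squares
np.set_printoptions(precision=2,suppress=True)
w1=pickle.load(open('pics/w1.pkl','rb'));w2=pickle.load(open('pics/w2.pkl','rb'))
c=lambda a:np.array(a)/5.4+[280,100]
d=lambda a:np.array(a)/5.4+[280,245]
e=lambda a:np.array(a)/2.5+[260,105]
obs=[(w2,(0,-89,76),d([273.5,462])),(w2,(0,-71,76),d([274.5,358])),(w2,(0,-80,67),d([274,376])),
(w2,(0,62.5,0),c([273.5,152])),(w2,(0,-62.5,0),d([272,125])),(w2,(0,-62.5,30),d([272,188]))]
def J(q):
    M=np.eye(4);M[:3,:3]=R.from_euler('ZY',[q[3],-np.pi/6]).as_matrix();M[:3,3]=q[:3];return M
def pr(p,P,M):return proj(p,(M[:3,:3]@np.array(P,float)+M[:3,3]))[0]
if __name__=="__main__":
  for use in([0,1,2,3,4],[0,1,2,3,4,5],[0,1,4],[0,1,3,4,5]):
    f=lambda q:np.concatenate([pr(obs[i][0],obs[i][1],J(q))-obs[i][2] for i in use]+[[(q[3]+.0875)/.005]])
    r=least_squares(f,[540,-155,40,-.087]);print(use,r.x,r.cost)
    for o in obs:print('   ',o[1],pr(o[0],o[1],J(r.x))-o[2])
    M=J(r.x)
    for n,P in [('hinge',(0,-80,67)),('forktopR',(14,-89,76)),('forktopL',(-14,-89,76)),('floor+',(0,62.5,0)),('floor-',(0,-62.5,0)),('top+',(0,62.5,30))]:
        print('   w1c',n,(pr(w1,P,M)-[260,105])*2.5)
E
python3 fit.py
```

```text
[0, 1, 2, 3, 4] [ 543.59 -156.27   44.43   -0.09] 56.455198622264284
    (0, -89, 76) [0.28 2.01]
    (0, -71, 76) [0.3  2.01]
    (0, -80, 67) [0.06 1.08]
    (0, 62.5, 0) [-0.05  2.86]
    (0, -62.5, 0) [-0.77 -9.69]
    (0, -62.5, 30) [-0.23 -6.32]
   w1c hinge [181.51 383.41]
   w1c forktopR [199.61 417.59]
   w1c forktopL [144.79 402.03]
   w1c floor+ [252.1   54.77]
   w1c floor- [243.28 301.98]
   w1c top+ [225.08  56.49]
[0, 1, 2, 3, 4, 5] [ 543.53 -157.2    44.49   -0.09] 73.49904909041506
    (0, -89, 76) [0.31 3.02]
    (0, -71, 76) [0.34 3.06]
    (0, -80, 67) [0.09 2.09]
    (0, 62.5, 0) [0.02 3.93]
    (0, -62.5, 0) [-0.74 -8.82]
    (0, -62.5, 30) [-0.19 -5.39]
   w1c hinge [181.49 385.32]
   w1c forktopR [199.57 419.55]
   w1c forktopL [144.78 403.9 ]
   w1c floor+ [252.15  56.79]
   w1c floor- [243.23 303.71]
   w1c top+ [225.15  58.65]
[0, 1, 4] [ 565.78 -195.52    2.03   -0.09] 4.2820027291994105
    (0, -89, 76) [ 0.29 -1.68]
    (0, -71, 76) [0.21 2.18]
    (0, -80, 67) [0.06 0.75]
    (0, 62.5, 0) [-0.43 35.83]
    (0, -62.5, 0) [-0.61 -0.67]
    (0, -62.5, 30) [-0.16  0.86]
   w1c hinge [228.41 410.74]
   w1c forktopR [245.5  440.96]
   w1c forktopL [196.41 426.89]
   w1c floor+ [287.25 122.55]
   w1c floor- [277.35 335.54]
   w1c top+ [266.22 128.66]
[0, 1, 3, 4, 5] [ 543.01 -157.     45.4    -0.09] 70.61036154440895
    (0, -89, 76) [0.33 3.79]
    (0, -71, 76) [0.36 3.76]
    (0, -80, 67) [0.11 2.76]
    (0, 62.5, 0) [0.02 3.81]
    (0, -62.5, 0) [-0.72 -8.48]
    (0, -62.5, 30) [-0.18 -4.95]
   w1c hinge [180.38 385.94]
   w1c forktopR [198.47 420.29]
   w1c forktopL [143.58 404.58]
   w1c floor+ [251.24  56.52]
   w1c floor- [242.41 304.05]
   w1c top+ [224.09  58.37]
```

```bash
python3 -m creep '[[-1,[0,0,30],[0,0,0]],[-1,[0,0,20],[0,0,0]],[-1,[0,0,0],[0,0,0]],[-1,[0,0,0],[0,0,0]]]'
python3 look.py w3
python3 -m creep '[[-1,[0,-35,0],[0,0,0]],[-1,[0,-35,0],[0,0,0]],[-1,[0,0,0],[0,0,0]],[-1,[0,0,0],[0,0,0]]]'
python3 look.py w4
python3 - <<'E'
import cv2
u=lambda i:cv2.convertScaleAbs(i,alpha=1.8,beta=10)
for n in('w3','w4'):
    a=cv2.imread(f'pics/{n}.png');cv2.imwrite(f'pics/{n}c.png',u(cv2.resize(a[100:400,260:400],None,fx=2,fy=2,interpolation=cv2.INTER_CUBIC)))
E
```

```text
time_s: 4.35
ee_pos: [501.1, -148.5, 109.9]
ee_rot: [3.009, -0.131, 0.808]
ft_force: [0.4, -0.6, 1.2]
gripper_width: 1.001
4.35 [ 501.1 -148.5  109.9] [[0.862, -0.087, 0.499], [-0.075, -0.996, -0.044], [0.501, 0.0, -0.866]] [ 0.4 -0.6  1.2] 1.001
time_s: 4.8
ee_pos: [507.0, -78.1, 110.0]
ee_rot: [3.009, -0.129, 0.81]
ft_force: [0.6, 0.0, -0.5]
gripper_width: 0.998
4.8 [507.  -78.1 110. ] [[0.862, -0.086, 0.5], [-0.074, -0.996, -0.044], [0.502, 0.001, -0.865]] [ 0.6  0.  -0.5] 0.998
```

View pics/w3.png

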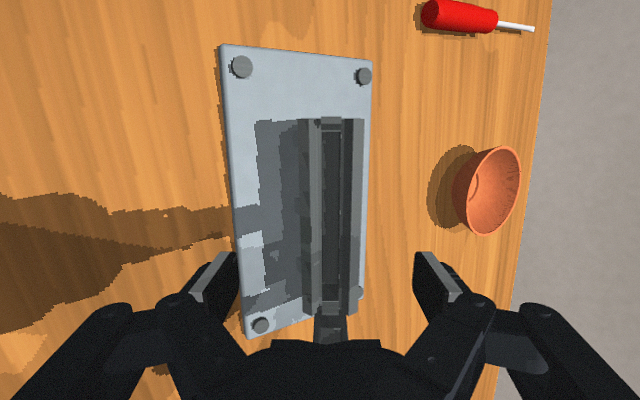

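View pics/w4.png

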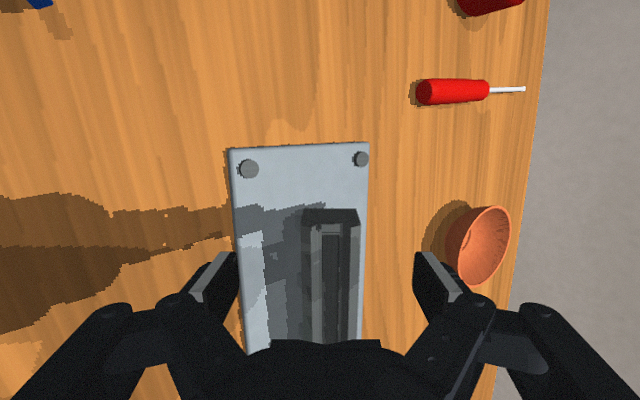

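```bash
python3 - <<'E'
import cv2
u=lambda i:cv2.convertScaleAbs(i,alpha=1.8,beta=10)
a=cv2.imread('pics/w3.png');cv2.imwrite('pics/w3c.png',u(cv2.resize(a[110:160,290:370],None,fx=8,fy=8,interpolation=cv2.INTER_CUBIC)))
cv2.imwrite('pics/w3d.png',u(cv2.resize(a[285:350,290:370],None,fx=8,fy=8,interpolation=cv2.INTER_CUBIC)))
a=cv2.imread('pics/w4.png');cv2.imwrite('pics/w4c.png',u(cv2.resize(a[200:270,290:370],None,fx=8,fy=8,interpolation=cv2.INTER_CUBIC)))
E
```

```text
(no output)
```

View pics/w3c.png

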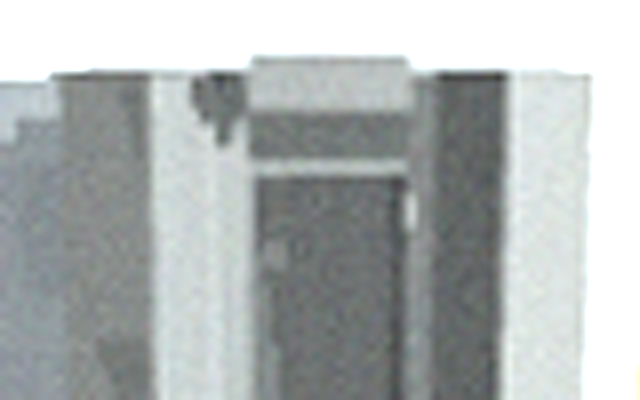

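View pics/w3d.png

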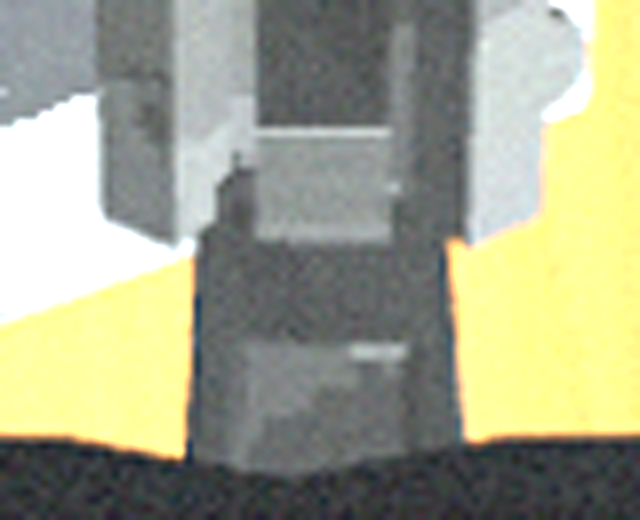

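View pics/w4c.png

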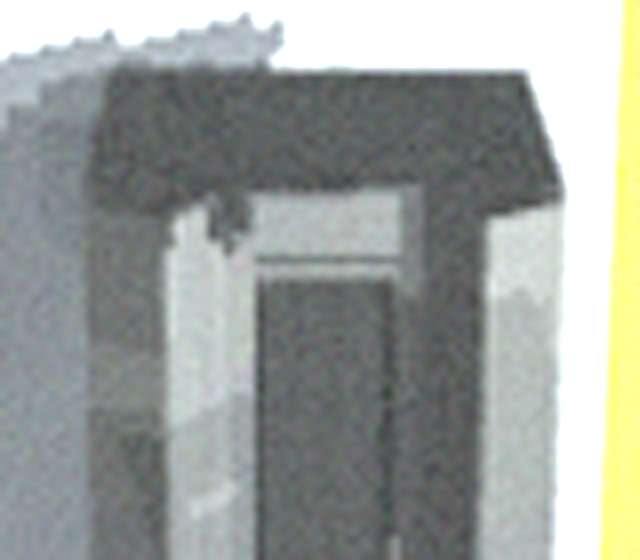

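```bash
cat > fit2.py <<'E'
from fit import *
w3=pickle.load(open('pics/w3.pkl','rb'));w4=pickle.load(open('pics/w4.pkl','rb'))
c3=lambda a:np.array(a)/8+[290,110]
d3=lambda a:np.array(a)/8+[290,285]
c4=lambda a:np.array(a)/8+[290,200]
obs=[(w2,(0,-80,67),d([274,376])),(w2,(0,62.5,0),c([273.5,150])),(w2,(0,-62.5,0),d([272,125])),
(w3,(0,62.5,0),c3([328,165])),(w3,(0,-62.5,0),d3([324,132])),(w4,(0,62.5,0),c4([326,268])),
(w3,(0,62.5,30),c3([330,112])),(w4,(0,62.5,30),c4([328,255])),(w3,(0,-62.5,30),d3([324,240])),(w2,(0,-62.5,30),d([272,188])),(w2,(0,62.5,30),c([273,122]))]
def fit(use,free=None):
    f=lambda q:np.concatenate([pr(obs[i][0],obs[i][1],J(q))-obs[i][2] for i in use]+[[(q[3]+.0875)/.01]])
    return least_squares(f,[540,-155,40,-.087])
if __name__=="__main__":
  for use in([0,1,2,3,4,5],[1,2,3,4,5],range(11)):
    r=fit(use);print(use,r.x,r.cost)
    for o in obs:print('   ',o[1],pr(o[0],o[1],J(r.x))-o[2])
E
python3 fit2.py
```

```text
[0, 1, 2, 3, 4, 5] [ 536.53 -153.94   56.51   -0.09] 117.3704251425205
    (0, -80, 67) [ 0.05 10.99]
    (0, 62.5, 0) [0.08 1.94]
    (0, -62.5, 0) [-0.81 -4.55]
    (0, 62.5, 0) [0.62 2.39]
    (0, -62.5, 0) [-0.59 -8.22]
    (0, 62.5, 0) [ 0.39 -3.78]
    (0, 62.5, 30) [ 1.59 11.56]
    (0, 62.5, 30) [ 1.21 14.56]
    (0, -62.5, 30) [0.17 2.38]
    (0, -62.5, 30) [-0.25  0.18]
    (0, 62.5, 30) [0.98 8.7 ]
[1, 2, 3, 4, 5] [ 529.71 -151.09   68.38   -0.09] 0.5159042681745031
    (0, -80, 67) [ 0.9  21.28]
    (0, 62.5, 0) [-0.24 -0.21]
    (0, -62.5, 0) [-0.32  0.29]
    (0, 62.5, 0) [ 0.3  -0.06]
    (0, -62.5, 0) [ 0.04 -0.56]
    (0, 62.5, 0) [0.09 0.55]
    (0, 62.5, 30) [1.31 9.1 ]
    (0, 62.5, 30) [ 0.95 21.06]
    (0, -62.5, 30) [ 0.94 12.93]
    (0, -62.5, 30) [0.33 6.63]
    (0, 62.5, 30) [0.67 6.52]
range(0, 11) [ 534.96 -149.74   58.99   -0.1 ] 236.98349350650082
    (0, -80, 67) [-0.91  9.27]
    (0, 62.5, 0) [-0.01 -2.9 ]
    (0, -62.5, 0) [-1.51 -6.76]
    (0, 62.5, 0) [ 0.54 -3.56]
    (0, -62.5, 0) [ -1.41 -10.32]
    (0, 62.5, 0) [ 0.31 -7.46]
    (0, 62.5, 30) [1.52 4.52]
    (0, 62.5, 30) [ 1.15 10.57]
    (0, -62.5, 30) [-0.75  0.41]
    (0, -62.5, 30) [-1.01 -2.07]
    (0, 62.5, 30) [0.9  3.14]
```

```bash
cat > fit3.py <<'E'
from fit2 import *
def res(q,hs=1.):
    out=[]
    for i in range(6):
        P=np.array(obs[i][1],float)
        if i>0:P[2]=q[4]
        out.append((pr(obs[i][0],P,J(q))-obs[i][2]))
    out.append([(q[3]+.0875)/.01])
    # hinge pin seen in w1: mid of fork
    return np.concatenate(out)
r=least_squares(res,[540,-155,40,-.087,20]);print(r.x,r.cost,r.fun)
M=J(r.x)
for n,P in [('hinge',(0,-80,67)),('pinR',(15,-80,67)),('forktopR',(14,-89,76)),('forktopL',(-14,-89,76)),('throat+',(0,62.5,r.x[4])),('throat-',(0,-62.5,r.x[4]))]:
    print('w1c',n,(pr(w1,P,M)-[260,105])*2.5)
B=np.eye(4);B[:3,:3]=R.from_euler('z',r.x[3]).as_matrix();B[:3,3]=[541.5,-152,0]
print('jaw in base',(r.x[:3]-B[:3,3])@B[:3,:3])
E
python3 fit3.py
```

```text
[ 541.66 -152.13   47.55   -0.09   24.03] 0.5308638624643612 [ 0.14 -0.   -0.25 -0.21 -0.38  0.3   0.29 -0.06 -0.03 -0.56  0.08  0.54
  0.09]
w1c hinge [177.66 378.98]
w1c pinR [207.73 386.65]
w1c forktopR [195.97 413.36]
w1c forktopL [140.62 398.04]
w1c throat+ [225.67  47.33]
w1c throat- [220.18 311.78]
jaw in base [ 0.17 -0.11 47.55]
```

```bash
python3 -m creep '[[-1,[0,0,-45],[0,0,0]],[-1,[0,0,-45],[0,0,0]],[-1,[0,0,0],[0,-7.5,0]],[-1,[0,0,0],[0,-7.5,0]],[-1,[0,0,0],[0,-7.5,0]],[-1,[0,0,0],[0,-7.5,0]],[-1,[8,-44,0],[0,0,0]],[-1,[8,-44,0],[0,0,0]],[-1,[8,-44,0],[0,0,0]],[-1,[8,-44,0],[0,0,0]],[-1,[8,-44,0],[0,0,0]],[-1,[8,-44,0],[0,0,0]],[-1,[8,-44,0],[0,0,0]],[-1,[0,0,15],[0,0,6.4]],[-1,[0,0,0],[0,0,0]],[-1,[0,0,0],[0,0,0]]]'
python3 look.py w5
```

```text
time_s: 6.45
ee_pos: [544.8, 226.0, 171.6]
ee_rot: [3.126, -0.311, -0.001]
ft_force: [-0.4, -0.9, 0.4]
gripper_width: 1.002
6.45 [544.8 226.  171.6] [[0.98, -0.197, -0.0], [-0.197, -0.98, 0.0], [-0.0, 0.0, -1.0]] [-0.4 -0.9  0.4] 1.002
```

View pics/w5.png

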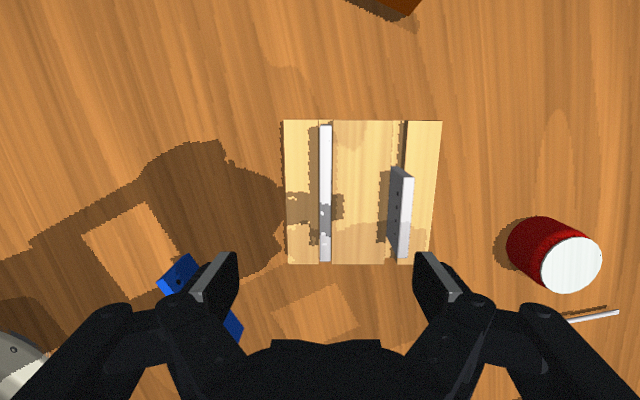

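```bash
python3 - <<'E'
import cv2
a=cv2.imread('pics/w5.png')
cv2.imwrite('pics/w5c.png',cv2.resize(a[115:270,300:350],None,fx=3.8,fy=3.8,interpolation=cv2.INTER_CUBIC))
E
```

```text
(no output)
```

View pics/w5c.png

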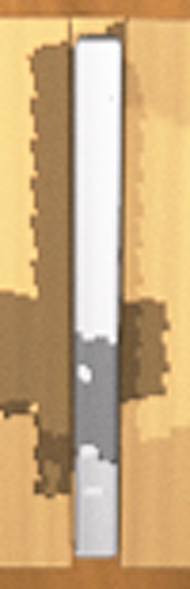

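```bash
python3 - <<'E'
from h import *
import pickle
np.set_printoptions(precision=2,suppress=True)
p=pickle.load(open('pics/w5.pkl','rb'))
a=onz(p,np.array([[76,38],[121.5,38],[75,556],[117,556]])/3.8+[300,115],72)
f=a[:2].mean(0);n=a[2:].mean(0);m=(f+n)/2
print(a,m,np.linalg.norm(f-n),np.degrees(np.arctan2(*(f-n)[:2])))
tl=p["tool"];print('in tool',(np.r_[m[:2],12]-tl[:3,3])@tl[:3,:3], np.degrees(np.arctan2(-tl[1,0],tl[0,0])))
E
```

```text
[[553.57 290.26  72.  ]
 [562.88 288.39  72.  ]
 [529.24 173.38  72.  ]
 [539.04 171.4   72.  ]] [546.19 230.86  72.  ] 119.38663890870124 11.639521455641864
in tool [  0.44  -5.01 159.61] 11.35065105596583
```

```bash
python3 -m creep '[[0,[0.4,-5,0],[0,0,0.3]],[0,[0,0,30],[0,0,0]],[0,[0,0,30],[0,0,0]],[0,[0,0,30],[0,0,0]],[0,[0,0,20],[0,0,0]],[0,[0,0,10],[0,0,0]],[0,[0,0,5.5],[0,0,0]],[0,[0,0,0],[0,0,0]],[0,[0,0,0],[0,0,0]]]' 80
python3 look.py w6
python3 -m creep '[[1,[0,0,0],[0,0,0]],[1,[0,0,0],[0,0,0]],[1,[0,0,0],[0,0,0]],[1,[0,0,0],[0,0,0]],[1,[0,0,0],[0,0,0]],[1,[0,0,0],[0,0,0]]]' 80
```

```text
time_s: 7.4
ee_pos: [546.5, 232.2, 46.9]
ee_rot: [-3.124, 0.321, -0.002]
ft_force: [-0.5, -0.0, -0.7]
gripper_width: 0.499
7.4 [546.5 232.2  46.9] [[0.979, -0.203, 0.001], [-0.203, -0.979, 0.001], [0.001, -0.001, -1.0]] [-0.5 -0.  -0.7] 0.499
time_s: 8.05
ee_pos: [546.1, 232.2, 46.4]
ee_rot: [-3.125, 0.321, -0.001]
ft_force: [-1.7, -0.2, 6.2]
gripper_width: 0.1
```

View pics/w6.png

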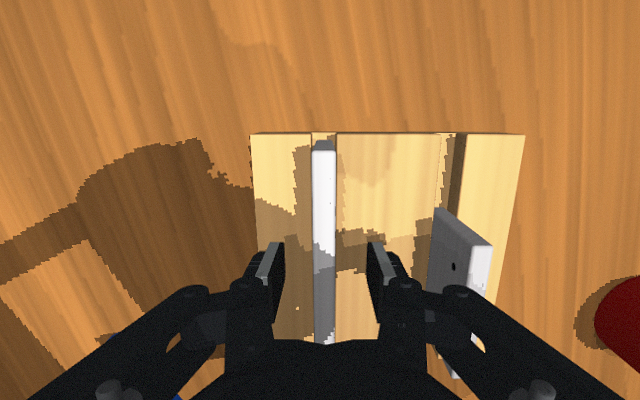

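```bash
python3 -m creep '[[1,[0,0,-10],[0,0,0]],[1,[0,0,-20],[0,0,0]],[1,[0,0,-40],[0,0,0]],[1,[0,0,-40],[0,0,0]],[1,[0,0,-40],[0,0,0]],[1,[0,0,0],[0,0,0]],[1,[0,0,0],[0,0,0]]]'
python3 look.py w7; python3 - <<'E'
import cv2
a=cv2.imread('pics/w7.png')
cv2.imwrite('pics/w7c.png',cv2.resize(a[120:360,270:380],None,fx=2.5,fy=2.5,interpolation=cv2.INTER_CUBIC))
E
```

```text
time_s: 8.75
ee_pos: [545.9, 232.1, 196.3]
ee_rot: [-3.125, 0.321, -0.001]
ft_force: [-0.3, -0.0, -6.0]
gripper_width: 0.104
8.75 [545.9 232.1 196.3] [[0.979, -0.203, 0.001], [-0.203, -0.979, 0.0], [0.001, -0.001, -1.0]] [-0.3 -0.  -6. ] 0.104
```

View pics/w7.png

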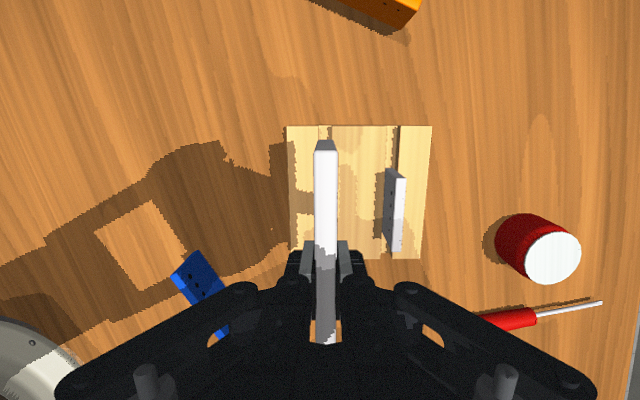

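View pics/w7c.png

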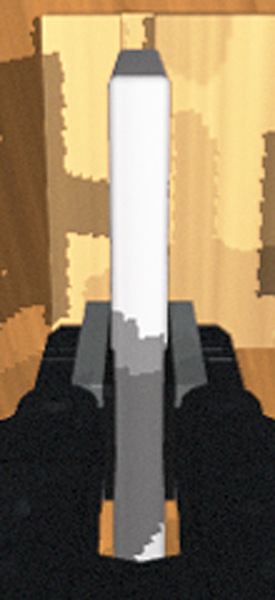

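```bash
cat > inhand.py <<'E'
from h import *
import pickle
np.set_printoptions(precision=2,suppress=True)
def pl(p,uv,z):  # points at tool z
    o,d=ray(p,uv,p["hand_eye"]); return o+d*((z-o[2])/d[:,2])[:,None]
if __name__=="__main__":
    p=pickle.load(open('pics/w7.pkl','rb'))
    c=lambda a:np.array(a)/2.5+[270,120]
    print(pl(p,c([[110,75],[168,75]]),-25.6))
    print(pl(p,c([[118,50],[160,50]]),34.4))
    print(pl(p,c([[110,300],[167,300],[110,200],[167.5,200]]),-25.6))
    for q in(pickle.load(open('pics/w6.pkl','rb')),):
        print('w6',pl(q,[[313,150],[335,150]],-25.1))
E
python3 inhand.py
```

```text
[[ -4.52 -58.36 -25.6 ]
 [  4.57 -58.35 -25.6 ]]
[[ -4.72 -57.79  34.4 ]
 [  5.14 -57.79  34.4 ]]
[[ -4.93 -20.25 -25.6 ]
 [  4.82 -20.24 -25.6 ]
 [ -4.73 -38.01 -25.6 ]
 [  4.71 -38.   -25.6 ]]
w6 [[ -4.93 -58.3  -25.1 ]
 [  3.73 -58.3  -25.1 ]]
```

```bash
python3 -m creep '[[1,[0,20,0],[0,0,-3.3]],[1,[-2,30,0],[0,0,-3.3]],[1,[-4,40,0],[0,0,0]],[1,[-4,40,0],[0,0,0]],[1,[-4,40,0],[0,0,0]],[1,[-4,40,0],[0,0,0]],[1,[-4,40,0],[0,0,0]],[1,[-4,40,0],[0,0,0]],[1,[-4,40,0],[0,0,0]],[1,[-2,30,0],[0,0,0]],[1,[-2,20,0],[0,0,0]],[1,[0,0,0],[0,6,0]],[1,[0,0,0],[0,6,0]],[1,[0,0,0],[0,6,0]],[1,[0,0,0],[0,6,0]],[1,[0,0,0],[0,6,0]],[1,[0,0,0],[0,0,0]],[1,[0,0,0],[0,0,0]]]'
cat > rel.py <<'E'
from bench import arm
from h import *
np.set_printoptions(precision=2,suppress=True)
M=np.eye(4);M[:3,:3]=R.from_euler('ZY',[-.0887,-np.pi/6]).as_matrix();M[:3,3]=[541.66,-152.13,47.55]
st=arm.read_state();t=T(st["ee_pos"],st["ee_rot"])
D=np.linalg.inv(M)@t
want=np.diag([1,-1,-1.])
e=R.from_matrix(D[:3,:3].T@want).as_rotvec(degrees=True)
print(st["time_s"],'TCP in jaw',D[:3,3],'turn needed(tool deg)',e,'F jaw',M[:3,:3].T@st["ft_force"],'grip',round(st["gripper_width"],3))
E
python3 rel.py; python3 look.py w8
```

```text
time_s: 10.6
ee_pos: [473.3, -142.7, 194.9]
ee_rot: [3.011, -0.137, 0.801]
ft_force: [1.2, -0.1, -5.2]
gripper_width: 0.103
10.6 TCP in jaw [ 13.99   3.31 162.02] turn needed(tool deg) [ 0.02  0.21 -0.12] F jaw [-1.57 -0.   -5.05] grip 0.103
10.6 [ 473.3 -142.7  194.9] [[0.864, -0.091, 0.495], [-0.079, -0.996, -0.044], [0.497, -0.001, -0.868]] [ 1.2 -0.1 -5.2] 0.103
```

View pics/w8.png

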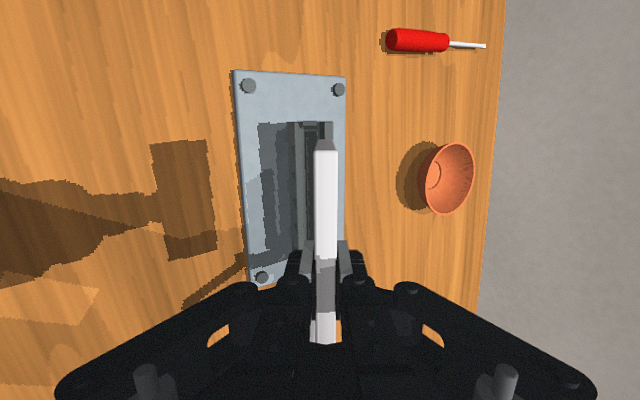

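```bash
python3 -m creep '[[1,[-14,1.4,20],[0,0.2,-0.1]],[1,[0,0,25],[0,0,0]],[1,[0,0,25],[0,0,0]],[1,[0,0,17],[0,0,0]],[1,[0,0,0],[0,0,0]],[1,[0,0,0],[0,0,0]]]'
python3 rel.py; python3 look.py w9;  python3 - <<'E'
import cv2
a=cv2.imread('pics/w9.png')
cv2.imwrite('pics/w9c.png',cv2.resize(cv2.convertScaleAbs(a[100:260,270:380],alpha=1.6),None,fx=3.6,fy=3.6,interpolation=cv2.INTER_CUBIC))
E
```

```text
time_s: 11.25
ee_pos: [505.7, -146.6, 113.3]
ee_rot: [3.01, -0.131, 0.808]
ft_force: [0.1, 0.5, -5.2]
gripper_width: 0.098
11.25 TCP in jaw [ 1.41  2.28 75.1 ] turn needed(tool deg) [-0.04 -0.07  0.08] F jaw [-2.51  0.48 -4.5 ] grip 0.098
11.25 [ 505.7 -146.6  113.3] [[0.862, -0.087, 0.499], [-0.075, -0.996, -0.044], [0.501, 0.0, -0.865]] [ 0.1  0.5 -5.2] 0.098
```

View pics/w9c.png

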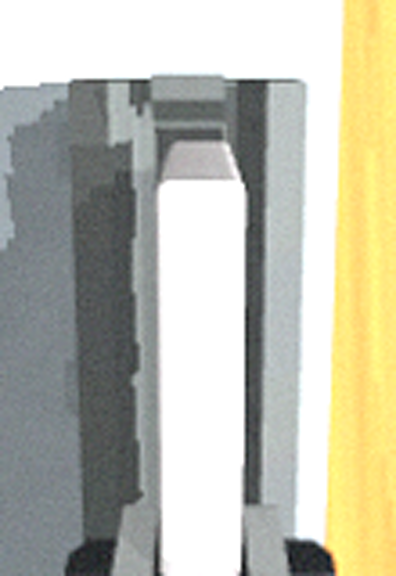

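```bash
python3 - <<'E'
from h import *
import pickle
np.set_printoptions(precision=2,suppress=True)
M=np.eye(4);M[:3,:3]=R.from_euler('ZY',[-.0887,-np.pi/6]).as_matrix();M[:3,3]=[541.66,-152.13,47.55]
p=pickle.load(open('pics/w9.pkl','rb'))
pose=np.linalg.inv(M)@p["pose"]
c=lambda a:np.array(a)/3.6+[270,100]
print(onz(p,c([[168,140],[236,140]]),40.7,pose)); print(onz(p,c([[155,127],[226,127],[155,136],[226,136]]),24,pose))
print(onz(p,c([[158,180],[244,180],[160,540],[245,540]]),100.7,pose))
E
```

```text
[[-3.52 60.7  40.7 ]
 [ 7.57 60.71 40.7 ]]
[[-6.24 61.81 24.  ]
 [ 6.39 61.82 24.  ]
 [-6.26 60.23 24.  ]
 [ 6.4  60.24 24.  ]]
[[ -3.14  60.59 100.7 ]
 [  6.24  60.6  100.7 ]
 [ -3.31  17.75 100.7 ]
 [  6.91  17.74 100.7 ]]
```

```bash
python3 -m creep '[[1,[-1.8,0.9,0],[0,0,0]],[1,[0,0,5],[0,0,0]],[1,[0,0,5],[0,0,0]],[1,[0,0,4],[0,0,0]],[1,[0,0,4],[0,0,0]],[1,[0,0,4],[0,0,0]],[1,[0,0,0],[0,0,0]]]'
python3 rel.py
```

```text
time_s: 12.0
ee_pos: [514.8, -148.5, 92.9]
ee_rot: [3.008, -0.132, 0.81]
ft_force: [0.8, -0.5, -5.0]
gripper_width: 0.103
12.0 TCP in jaw [-0.82  1.19 52.82] turn needed(tool deg) [ 0.   -0.15  0.04] F jaw [-1.78 -0.48 -4.75] grip 0.103
```

```bash
python3 -m creep '[[1,[0.4,0,4],[0,0,0]],[1,[0,0,4],[0,0,0]],[1,[0,0,4],[0,0,0]],[1,[0,0,0],[0,0,0]]]'
python3 rel.py
python3 -m creep '[[1,[0,0,2],[0,0,0]],[1,[0,0,2],[0,0,0]],[1,[0,0,0],[0,0,0]]]'
python3 rel.py
```

```text
time_s: 12.4
ee_pos: [521.1, -149.1, 82.7]
ee_rot: [3.008, -0.132, 0.81]
ft_force: [0.2, 0.9, -5.4]
gripper_width: 0.1
12.4 TCP in jaw [-0.38  1.2  40.84] turn needed(tool deg) [ 0.   -0.15  0.04] F jaw [-2.6   0.9  -4.72] grip 0.1
time_s: 12.7
ee_pos: [523.1, -149.4, 79.7]
ee_rot: [3.008, -0.132, 0.811]
ft_force: [0.2, -0.0, -5.3]
gripper_width: 0.096
12.7 TCP in jaw [-0.1   1.07 37.22] turn needed(tool deg) [ 0.02 -0.19  0.04] F jaw [-2.48 -0.02 -4.7 ] grip 0.096
```

```bash
python3 -m creep '[[1,[0,0,1.5],[0,0,0]],[1,[0,0,1],[0,0,0]],[1,[0,0,0],[0,0,0]],[1,[0,0,0],[0,0,0]]]'
python3 rel.py; python3 look.py w10
```

```text
time_s: 13.1
ee_pos: [524.4, -149.5, 77.8]
ee_rot: [3.008, -0.132, 0.811]
ft_force: [0.1, 0.3, -4.9]
gripper_width: 0.105
13.1 TCP in jaw [-0.    1.06 34.88] turn needed(tool deg) [ 0.02 -0.2   0.05] F jaw [-2.4   0.26 -4.3 ] grip 0.105
13.1 [ 524.4 -149.5   77.8] [[0.861, -0.088, 0.501], [-0.076, -0.996, -0.045], [0.503, 0.001, -0.864]] [ 0.1  0.3 -4.9] 0.105
```

View pics/w10.png

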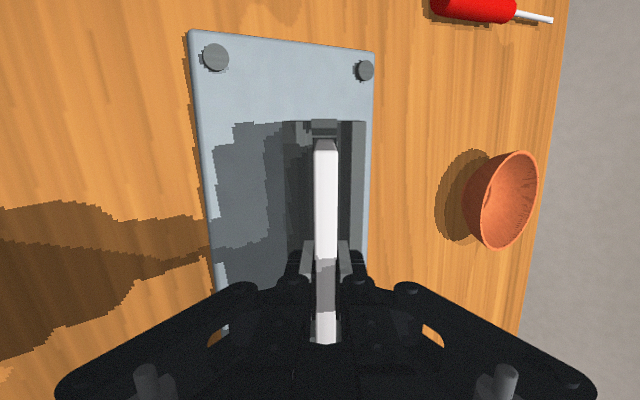

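```bash
python3 -m creep '[[1,[0,0,1],[0,0,0]],[1,[0,0,0],[0,0,0]]]';python3 rel.py; python3 -m creep '[[1,[0,0,1],[0,0,0]],[1,[0,0,0],[0,0,0]]]';python3 rel.py
```

```text
time_s: 13.35
ee_pos: [524.9, -149.6, 76.8]
ee_rot: [3.008, -0.132, 0.811]
ft_force: [-0.5, 0.1, -5.1]
gripper_width: 0.101
13.35 TCP in jaw [-0.05  1.07 33.8 ] turn needed(tool deg) [ 0.02 -0.19  0.04] F jaw [-2.99  0.04 -4.14] grip 0.101
time_s: 13.55
ee_pos: [525.5, -149.7, 76.2]
ee_rot: [3.007, -0.132, 0.812]
ft_force: [-2.3, -0.4, -2.1]
gripper_width: 0.098
13.55 TCP in jaw [ 0.17  0.98 32.98] turn needed(tool deg) [ 0.03 -0.21  0.05] F jaw [-2.94 -0.62 -0.68] grip 0.098
```

```bash
python3 -m creep '[[1,[0,0,0.8],[0,0,0]],[1,[0,0,0],[0,0,0]]]';python3 rel.py; python3 -m creep '[[1,[0,0,0.7],[0,0,0]],[1,[0,0,0],[0,0,0]]]';python3 rel.py
```

```text
time_s: 13.75
ee_pos: [525.7, -149.7, 76.3]
ee_rot: [3.007, -0.131, 0.812]
ft_force: [-24.9, 3.9, 21.2]
gripper_width: 0.097
13.75 TCP in jaw [ 0.42  1.   32.9 ] turn needed(tool deg) [ 0.03 -0.22  0.09] F jaw [-11.24   1.7   30.91] grip 0.097
time_s: 13.95
ee_pos: [525.9, -149.7, 76.3]
ee_rot: [3.007, -0.131, 0.812]
ft_force: [-43.2, 7.5, 40.6]
gripper_width: 0.097
13.95 TCP in jaw [ 0.64  0.99 32.86] turn needed(tool deg) [ 0.04 -0.24  0.12] F jaw [-17.51   3.63  57.04] grip 0.097
```

```bash
python3 -m creep '[[1,[0,0,-1.4],[0,0,0]],[1,[0,0,0],[0,0,0]],[0.4,[0,0,0],[0,0,0]],[0.4,[0,0,0],[0,0,0]],[0.4,[0,0,0],[0,0,0]],[0.2,[0,0,-15],[0,0,0]],[0.2,[0,0,-25],[0,0,0]],[0.2,[0,0,-40],[0,0,0]],[0.2,[0,0,0],[0,0,0]],[0.2,[0,0,0],[0,0,0]]]';python3 rel.py; python3 look.py w11
python3 - <<'E'
import cv2
a=cv2.imread('pics/w11.png')
cv2.imwrite('pics/w11c.png',cv2.resize(cv2.convertScaleAbs(a[100:340,270:380],alpha=1.6),None,fx=2.5,fy=2.5,interpolation=cv2.INTER_CUBIC))
E
```

```text
time_s: 14.95
ee_pos: [485.6, -146.4, 146.2]
ee_rot: [3.005, -0.133, 0.814]
ft_force: [-0.0, -0.2, -1.3]
gripper_width: 0.399
14.95 TCP in jaw [  0.51   0.77 113.57] turn needed(tool deg) [ 0.1  -0.32  0.06] F jaw [-0.66 -0.23 -1.11] grip 0.399
14.95 [ 485.6 -146.4  146.2] [[0.86, -0.089, 0.503], [-0.075, -0.996, -0.046], [0.505, 0.002, -0.863]] [-0.  -0.2 -1.3] 0.399
```

View pics/w11.png

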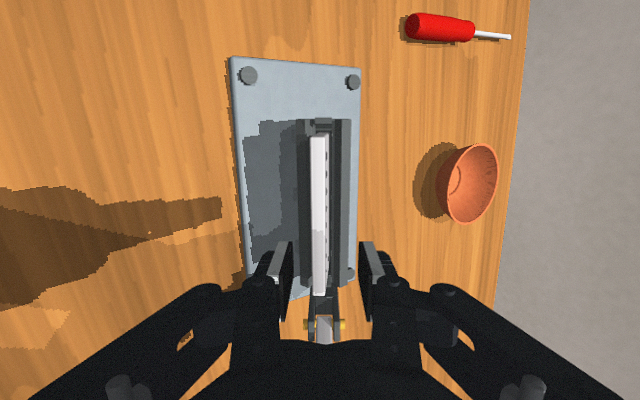

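View pics/w11c.png

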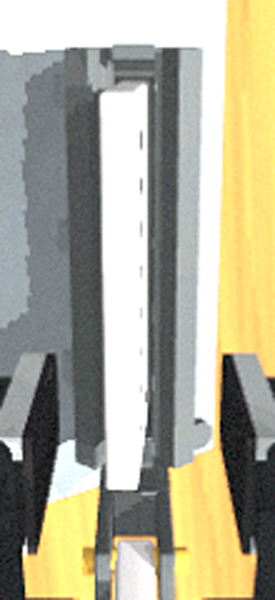

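```bash
python3 - <<'E'
from h import *
import pickle
np.set_printoptions(precision=2,suppress=True)
M=np.eye(4);M[:3,:3]=R.from_euler('ZY',[-.0887,-np.pi/6]).as_matrix();M[:3,3]=[541.66,-152.13,47.55]
p=pickle.load(open('pics/w11.pkl','rb'))
pose=np.linalg.inv(M)@p["pose"]
c=lambda a:np.array(a)/2.5+[270,100]
for z in(54,60,66,75):
    a=onz(p,c([[101,93],[135,93],[106,488],[138,488]]),z,pose);print(z,a[:,:2].tolist(),a[0,1]-a[2,1])
a=np.array([[0,60,60],[0,-60,60],[0,-80,67.]]);print((proj(p,a,pose)-[270,100])*2.5)
E
```

```text
54 [[-8.952961992532483, 58.407101657305816], [0.14690285666194958, 58.4043248481518], [-9.031435382985501, -62.98781444431464], [1.0282105772717838, -63.025336550473355]] 121.39491610162045
60 [[-8.704414547952865, 58.80673233408747], [0.1256898276576519, 58.80403784190902], [-8.780561638035145, -58.989498446272194], [0.9808716670566329, -59.02590823029263]] 117.79623078035966
66 [[-8.455867103373246, 59.206363010869126], [0.10447679865335402, 59.20375083566624], [-8.529687893084787, -54.991182448229765], [0.933532756841482, -55.02647991011189]] 114.19754545909889
75 [[-8.083045936503815, 59.8058090260416], [0.07265725514690746, 59.803320326302064], [-8.153377275659254, -48.993708451166114], [0.8625243915187559, -49.0273374298408]] 108.79951747720771
[[134.51  88.31]
 [134.79 490.77]
 [134.91 560.68]]
```

```bash
python3 - <<'E'
from h import *
import pickle
np.set_printoptions(precision=2,suppress=True)
M=np.eye(4);M[:3,:3]=R.from_euler('ZY',[-.0887,-np.pi/6]).as_matrix();M[:3,3]=[541.66,-152.13,47.55]
p=pickle.load(open('pics/w1.pkl','rb'));t=pickle.load(open('pics/top0.pkl','rb'))
for th in np.arange(1.7,2.25,.05):
    k=np.array([0,-80+100*np.cos(th)-5*np.sin(th),67+100*np.sin(th)+5*np.cos(th)])
    w=M[:3,:3]@k+M[:3,3]
    print(round(th,2),k,w,(proj(p,w)[0]-[260,105])*2.5,(proj(t,w)[0]-[380,160])*4.6)
E
```

```text
1.7 [  0.   -97.84 165.52] [ 450.56 -242.26  190.9 ] [ 39.17 537.43] [460.99 437.58]
1.75 [   0.   -102.74  164.51] [ 450.63 -247.18  190.02] [ 41.74 547.61] [471.19 437.07]
1.8 [   0.   -107.59  163.25] [ 450.83 -252.07  188.93] [ 44.69 557.05] [481.11 436.28]
1.85 [   0.   -112.37  161.75] [ 451.15 -256.89  187.63] [ 48.   565.74] [490.71 435.22]
1.9 [   0.   -117.06  160.01] [ 451.6  -261.64  186.13] [ 51.64 573.68] [499.96 433.89]
1.95 [   0.   -121.66  158.05] [ 452.17 -266.31  184.42] [ 55.59 580.83] [508.83 432.3 ]
2.0 [   0.   -126.16  155.85] [ 452.87 -270.89  182.52] [ 59.82 587.22] [517.31 430.45]
2.05 [   0.   -130.54  153.43] [ 453.68 -275.37  180.43] [ 64.3  592.82] [525.36 428.35]
2.1 [   0.  -134.8  150.8] [ 454.62 -279.72  178.14] [ 69.01 597.66] [532.97 426.02]
2.15 [   0.   -138.92  147.95] [ 455.67 -283.95  175.68] [ 73.92 601.74] [540.12 423.45]
2.2 [   0.   -142.89  144.91] [ 456.83 -288.04  173.04] [ 78.99 605.07] [546.79 420.66]
```

```bash
python3 -m creep '[[1,[-0.5,0,-48],[0,-0.3,0]],[1,[0,0,-48],[0,0,0]],[1,[0,42,0],[0,0,0]],[1,[0,42,0],[0,0,0]],[1,[0,42,0],[0,0,0]],[1,[0,40,0],[0,0,0]],[1,[0,0,25],[0,0,0]],[1,[0,0,25],[0,0,0]],[1,[0,0,15],[0,0,0]],[1,[0,0,0],[0,0,0]],[1,[0,0,0],[0,0,0]]]';python3 rel.py; python3 look.py w12
python3 - <<'E'
from bench import arm
import cv2
p=arm.get_image("side");cv2.imwrite('pics/s12.png',p["pixels"][40:260,200:500,::-1].repeat(2,0).repeat(2,1))
E
```

```text
time_s: 16.1
ee_pos: [454.7, -309.7, 171.2]
ee_rot: [3.012, -0.132, 0.803]
ft_force: [-0.4, 0.2, -0.8]
gripper_width: 0.002
16.1 TCP in jaw [  -1.08 -164.67  143.37] turn needed(tool deg) [-0.05  0.16  0.04] F jaw [-0.71  0.15 -0.5 ] grip 0.002
16.1 [ 454.7 -309.7  171.2] [[0.864, -0.088, 0.496], [-0.076, -0.996, -0.043], [0.498, -0.0, -0.867]] [-0.4  0.2 -0.8] 0.002
```

View pics/w12.png

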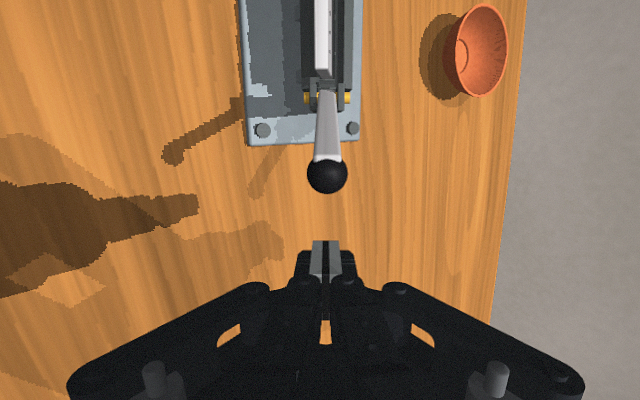

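View pics/s12.png

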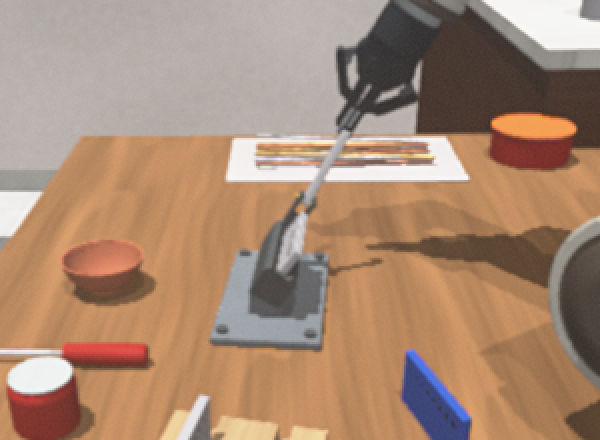

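```bash
python3 -m creep '[[1,[1,-15,0],[0,0,0]],[1,[0,-10,0],[0,0,0]],[1,[0,-8,0],[0,0,0]],[1,[0,-10,0],[0,0,0]],[1,[0,-10,0],[0,0,0]]]';python3 rel.py
python3 -m creep '[[1,[0,-10,0],[0,0,0]],[1,[0,-10,0],[0,0,0]],[1,[0,-10,0],[0,0,0]],[1,[0,-10,0],[0,0,0]],[1,[0,-10,0],[0,0,0]],[1,[0,-10,0],[0,0,0]],[1,[0,-8,0],[0,0,0]],[1,[0,0,0],[0,0,0]]]';python3 rel.py;python3 look.py w13
```

```text
time_s: 16.7
ee_pos: [460.3, -256.4, 172.4]
ee_rot: [3.009, -0.132, 0.804]
ft_force: [-0.7, -1.0, 0.8]
gripper_width: -0.0
16.7 TCP in jaw [   0.24 -111.06  144.06] turn needed(tool deg) [0.04 0.08 0.06] F jaw [-0.12 -1.1   0.95] grip -0.0
time_s: 17.5
ee_pos: [466.3, -188.4, 172.2]
ee_rot: [3.01, -0.131, 0.804]
ft_force: [-0.1, 0.3, 0.3]
gripper_width: 0.0
17.5 TCP in jaw [  0.11 -42.81 143.84] turn needed(tool deg) [-0.01  0.1   0.1 ] F jaw [0.03 0.28 0.38] grip 0.0
17.5 [ 466.3 -188.4  172.2] [[0.864, -0.087, 0.497], [-0.075, -0.996, -0.044], [0.499, 0.001, -0.867]] [-0.1  0.3  0.3] 0.0
```

View pics/w13.png

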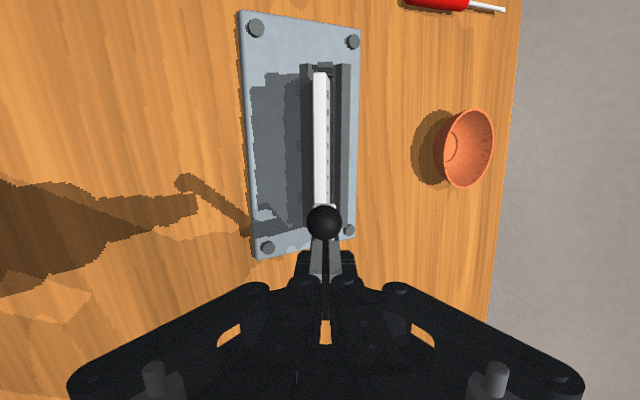

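```bash
python3 -m creep '[[1,[0,0,-42],[0,0,0]],[1,[0,-25,0],[0,0,0]],[1,[0,0,15],[0,0,0]],[1,[0,0,10],[0,0,0]],[1,[0,-6,8],[0,0,0]],[1,[0,-6,8],[0,0,0]],[1,[0,-6,8],[0,0,0]],[1,[0,-6,8],[0,0,0]],[1,[0,-5,9],[0,0,0]],[1,[0,-4,9],[0,0,0]],[1,[0,-2,7],[0,0,0]],[1,[0,-2,7],[0,0,0]],[1,[0,0,0],[0,0,0]]]';python3 rel.py;python3 look.py w14
```

```text
time_s: 18.85
ee_pos: [495.0, -129.7, 130.3]
ee_rot: [3.011, -0.133, 0.802]
ft_force: [0.6, 0.1, 0.2]
gripper_width: 0.002
18.85 TCP in jaw [-0.6  18.24 95.84] turn needed(tool deg) [-0.    0.18  0.04] F jaw [ 0.62  0.16 -0.08] grip 0.002
18.85 [ 495.  -129.7  130.3] [[0.864, -0.088, 0.495], [-0.076, -0.996, -0.044], [0.497, 0.0, -0.868]] [0.6 0.1 0.2] 0.002
```

View pics/w14.png

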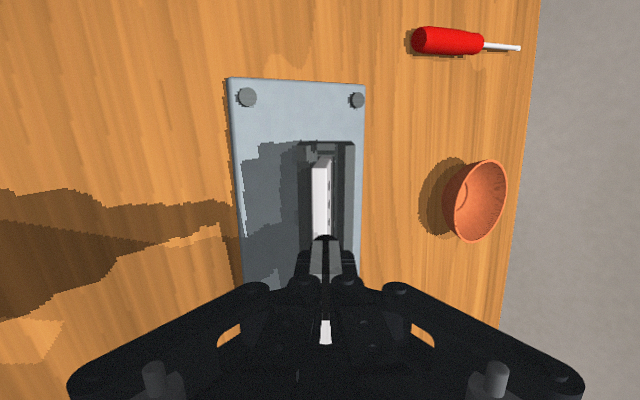

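```bash
python3 -m creep '[[1,[0.5,-1,6],[0,0,0]],[1,[0,-1,5],[0,0,0]],[1,[0,0,2],[0,0,0]],[1,[0,0,0],[0,0,0]]]';python3 rel.py
python3 -m creep '[[1,[0,0,1],[0,0,0]],[1,[0,0,0],[0,0,0]]]';python3 rel.py
```

```text
time_s: 19.3
ee_pos: [502.1, -128.4, 120.0]
ee_rot: [3.01, -0.133, 0.803]
ft_force: [-0.7, -0.4, 0.6]
gripper_width: -0.002
19.3 TCP in jaw [ 0.23 20.11 83.47] turn needed(tool deg) [0.01 0.13 0.05] F jaw [-0.32 -0.47  0.86] grip -0.002
time_s: 19.5
ee_pos: [502.6, -128.5, 119.4]
ee_rot: [3.01, -0.133, 0.804]
ft_force: [-0.6, 0.2, 0.8]
gripper_width: 0.005
19.5 TCP in jaw [ 0.4  20.05 82.78] turn needed(tool deg) [0.03 0.1  0.04] F jaw [-0.13  0.15  0.94] grip 0.005
```

```bash
for i in 1; do python3 -m creep '[[1,[0,0,1],[0,0,0]],[1,[0,0,0],[0,0,0]]]';python3 rel.py
python3 -m creep '[[1,[0,0,1],[0,0,0]],[1,[0,0,0],[0,0,0]]]';python3 rel.py
python3 -m creep '[[1,[0,0,0.7],[0,0,0]],[1,[0,0,0],[0,0,0]]]';python3 rel.py; done
```

```text
time_s: 19.7
ee_pos: [503.1, -128.6, 118.6]
ee_rot: [3.01, -0.133, 0.804]
ft_force: [-0.4, -0.4, -0.0]
gripper_width: 0.002
19.7 TCP in jaw [ 0.4  20.05 81.76] turn needed(tool deg) [0.03 0.1  0.04] F jaw [-0.31 -0.41  0.15] grip 0.002
time_s: 19.9
ee_pos: [503.6, -128.6, 117.7]
ee_rot: [3.01, -0.133, 0.804]
ft_force: [0.8, 0.5, 0.2]
gripper_width: -0.0
19.9 TCP in jaw [ 0.43 20.07 80.72] turn needed(tool deg) [0.03 0.1  0.05] F jaw [ 0.76  0.54 -0.26] grip -0.0
time_s: 20.1
ee_pos: [503.9, -128.6, 117.0]
ee_rot: [3.01, -0.133, 0.804]
ft_force: [-0.1, -0.2, 1.6]
gripper_width: -0.0
20.1 TCP in jaw [ 0.39 20.08 80.01] turn needed(tool deg) [0.02 0.1  0.04] F jaw [ 0.71 -0.19  1.41] grip -0.0
```

```bash
python3 -m creep '[[1,[0,0,1],[0,0,0]],[1,[0,0,0],[0,0,0]]]';python3 rel.py
python3 -m creep '[[1,[0,0,0.8],[0,0,0]],[1,[0,0,0],[0,0,0]]]';python3 rel.py; python3 look.py w15
```

```text
time_s: 20.3
ee_pos: [504.5, -128.6, 116.3]
ee_rot: [3.01, -0.132, 0.804]
ft_force: [-2.6, 2.1, 4.9]
gripper_width: -0.002
20.3 TCP in jaw [ 0.47 20.09 79.1 ] turn needed(tool deg) [0.02 0.1  0.05] F jaw [0.   1.85 5.63] grip -0.002
time_s: 20.5
ee_pos: [504.8, -128.7, 115.9]
ee_rot: [3.01, -0.132, 0.804]
ft_force: [-9.9, 3.0, 13.2]
gripper_width: -0.002
20.5 TCP in jaw [ 0.61 20.1  78.6 ] turn needed(tool deg) [0.03 0.09 0.06] F jaw [-2.21  2.14 16.49] grip -0.002
20.5 [ 504.8 -128.7  115.9] [[0.863, -0.088, 0.497], [-0.076, -0.996, -0.045], [0.499, 0.001, -0.867]] [-9.9  3.  13.2] -0.002
```

View pics/w15.png

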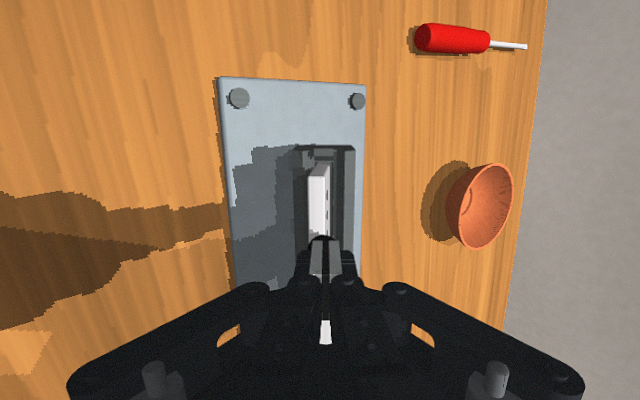

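```bash
python3 -m creep '[[1,[0,0,0.8],[0,0,0]],[1,[0,0,0],[0,0,0]],[1,[0,0,0],[0,0,0]],[1,[0,0,0],[0,0,0]]]';python3 rel.py
python3 -m creep '[[1,[0,0,-10],[0,0,0]],[1,[0,0,-40],[0,0,0]],[1,[0,0,-40],[0,0,0]],[1,[0,0,0],[0,0,0]],[1,[0,-30,0],[0,0,0]],[1,[0,0,0],[0,0,0]],[1,[0,0,0],[0,0,0]]]';python3 rel.py;python3 look.py w16
python3 - <<'E'
from bench import arm
import cv2,pickle
p=arm.get_image("side");pickle.dump(p,open('pics/s16.pkl','wb'));cv2.imwrite('pics/s16.png',p["pixels"][90:340,240:430,::-1].repeat(3,0).repeat(3,1)[:600])
p=arm.get_image("top");cv2.imwrite('pics/t16.png',p["pixels"][:,:,::-1])
E
```

```text
time_s: 20.95
ee_pos: [505.1, -128.7, 115.6]
ee_rot: [3.009, -0.132, 0.804]
ft_force: [-18.8, 5.0, 19.6]
gripper_width: 0.002
20.95 TCP in jaw [ 0.73 20.12 78.16] turn needed(tool deg) [0.03 0.08 0.08] F jaw [-6.78  3.34 26.57] grip 0.002
time_s: 21.65
ee_pos: [463.2, -94.4, 192.8]
ee_rot: [3.01, -0.13, 0.804]
ft_force: [0.1, 0.0, 0.6]
gripper_width: -0.003
21.65 TCP in jaw [  0.49  50.54 167.39] turn needed(tool deg) [-0.01  0.1   0.13] F jaw [0.35 0.04 0.47] grip -0.003
21.65 [463.2 -94.4 192.8] [[0.864, -0.087, 0.497], [-0.075, -0.996, -0.044], [0.499, 0.001, -0.867]] [0.1 0.  0.6] -0.003
```

View pics/w16.png

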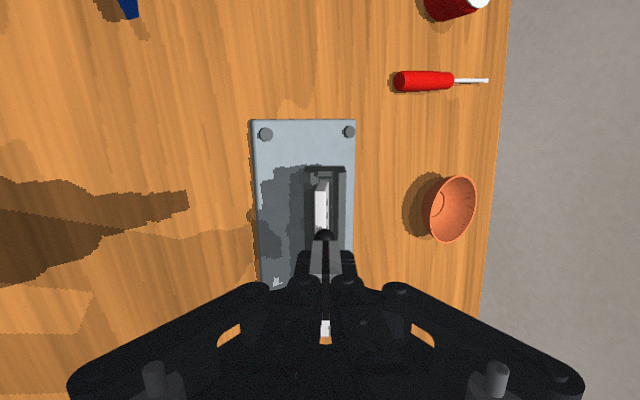

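View pics/s16.png

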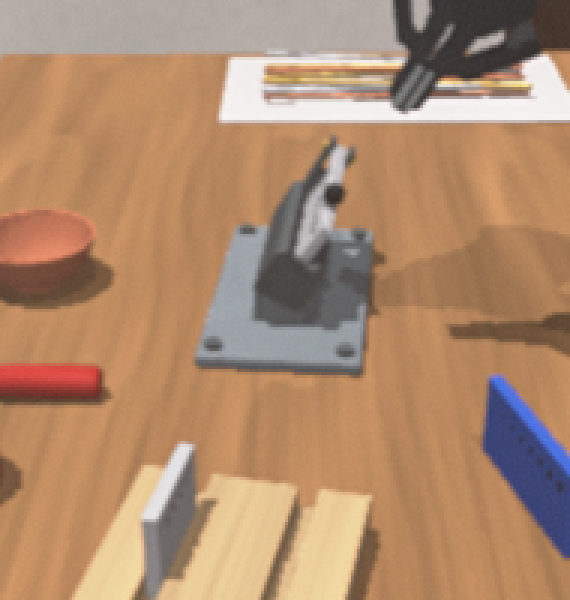

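View pics/t16.png

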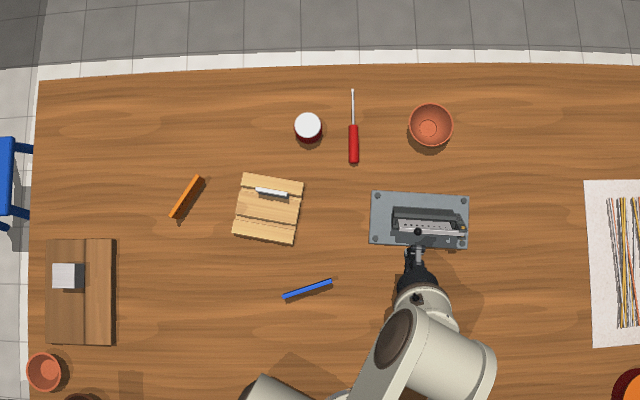

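```bash
python3 -m creep '[[1,[0,40,0],[0,0,0]],[1,[0,40,0],[0,0,0]],[1,[0,0,0],[0,0,0]],[1,[0,0,0],[0,0,0]]]';python3 look.py w17
python3 - <<'E'
import cv2,pickle
from h import *
np.set_printoptions(precision=1,suppress=True)
p=pickle.load(open('pics/w17.pkl','rb'));s=pickle.load(open('pics/s16.pkl','rb'))
M=np.eye(4);M[:3,:3]=R.from_euler('ZY',[-.0887,-np.pi/6]).as_matrix();M[:3,3]=[541.66,-152.13,47.55]-1.5*M[:3,2]
for th in(0,.08,.16,.3):
    k=np.array([0,-80+100*np.cos(th)-5*np.sin(th),67+100*np.sin(th)+5*np.cos(th)]);w=M[:3,:3]@k+M[:3,3]
    print(th,proj(p,w)[0],proj(s,w)[0])
a=cv2.imread('pics/w17.png');cv2.imwrite('pics/w17c.png',cv2.resize(cv2.convertScaleAbs(a[90:250,270:380],alpha=1.5),None,fx=3.6,fy=3.6,interpolation=cv2.INTER_CUBIC))
E
```

```text
time_s: 22.2
ee_pos: [455.7, -176.0, 192.5]
ee_rot: [3.01, -0.138, 0.802]
ft_force: [0.2, 1.0, -0.3]
gripper_width: 0.0
22.2 [ 455.7 -176.   192.5] [[0.864, -0.091, 0.496], [-0.079, -0.996, -0.045], [0.498, 0.0, -0.867]] [ 0.2  1.  -0.3] 0.0
0 [324.9 142.1] [351.1 153.9]
0.08 [324.9 143.9] [352.9 151.1]
0.16 [324.9 146.6] [354.6 148.3]
0.3 [324.9 154.1] [357.7 143.2]
```

View pics/w17c.png

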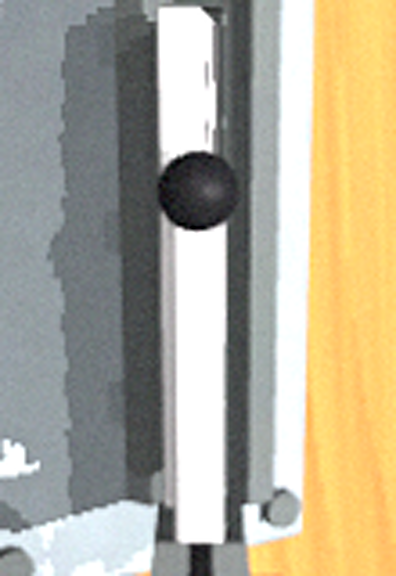

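```bash
python3 - <<'E'
from bench import arm
print(arm.hand_in()); print(arm.read_state()["time_s"])
E
```

```text
the job is handed in; nothing more can be done
None
the job is handed in; nothing more can be done
```

I moved the longer steel plate from the stand into the leaning slot, pressed it down to the slot floor, and swung the hold-down bar fully down. The job was handed in at about 22 s of the 56 s allowed; the hand-in reports no verdict.

**Last checks:**
- **Plate:** It went in freely, then stopped hard with about 57 N of push. That stop came 1.5 mm lower than my fit of the slot predicted. The picture after release put its top edge at about 57 ± 3 mm above the slot floor, against 60 mm expected. It leans a little sideways within the slot clearance, which I estimate at 0.08–0.10 rad against the 0.12 limit.
- **Bar:** It met its stop, also about 1.5 mm lower than predicted, and I pressed it with about 27 N. With the holder position corrected by that 1.5 mm, the side view put the knob where a fully down bar would have it. The wrist view read between 0 and 0.08 rad.
- **Surroundings:** In the last pictures the short plate, bowl, tin and screwdriver showed no visible movement. The arm was clear of everything, with wrist force about 1 N or less.

My first fits of the holder position disagreed with each other because I took the slot's throat for its floor. Later views resolved that, and the slot centre came out within 0.2 mm of the base's centre line.

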